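Plug in the forge burner's timer and hold its recessed reset

TASK

The gas forge's burner control has a new timer: push the yellow-topped timer module fully home in the empty bay of the control box, until its flange lies flush on the cover. Then take the orange-handled screwdriver out of the rack, reach its blade down through the blue-ringed hole in the cover and hold the recessed reset button all the way down. Finish while still holding it down with the screwdriver in the gripper; leave the rest of the bench as it is, and do not press reset before the timer is home.

Things in the scene. Friction and masses are not known exactly. Their poses are not given: they have to be found in the camera images.
- control_box: Grey-green steel burner control box fixed to the bench, 170 (x) x 210 (y) x 75 mm high with a flat top cover, level. Origin: centre of its underside; z up. On the cover, in its frame: the open rectangular module bay at (-18, +45) mm, the round reset hole with its blue collar at (-18, -58) mm, two low pilot lamps (10 mm tall) at (62, -80) and (62, -50), a black selector knob (18 mm tall) at (58, 62). A conduit leaves the far side and reaches x = 132 mm, no higher than 55 mm.
- bay (a point): Centre of the bay's mouth, level with the cover's top face (75 mm above the bench); axes as the control box. The bay is a rectangular pocket 48 mm along its x and 38 mm along its y, 36 mm deep. Two sprung brass contacts in its +x and -x walls, 13 to 19 mm below the cover, grip the module: it does not drop home by its weight, but stops with its flange about 11 mm above the cover and needs a downward push of about 5 to 8 N all the way home; friction then keeps it in.
- reset_hole (a point): Centre of the round reset hole at the top of its blue collar, 78 mm above the bench; axes as the control box. The collar (25 mm outside diameter) stands 3 mm above the cover; the straight vertical hole is 14 mm in diameter. The blue button's top lies 25 mm below this point when not pressed.
- reset_button (a joint): Travel of the recessed reset button straight down: 0 released, 0.005 m fully down. Round, 12 mm across. Spring return: it starts to move at about 2 N and bottoms at about 5 N; held down counts from 4 mm.
- timer_module: New plug-in timer module, standing on its foot on the tray's floor, 57 mm tall overall, 80 g. Origin: centre of the foot's underside; z up. From the bottom: grey foot 44 (x) x 34 (y) x 28 mm, its lowest 5 mm tapered in to 38 x 28; yellow flange 54 x 44 mm, 5 mm thick (28 to 33 mm up); yellow upright grip rib 34 mm along x, 14 mm wide along y, 33 to 57 mm up. Foot and bay have the same long axis (x); it fits either way round.
- module_flange (a point): Centre of the underside of the new module's flange, 28 mm above the module's origin; axes as the module. Home, it meets bay.
- parts_tray: Open aluminium parts tray fixed to the bench, 150 (x) x 120 (y) mm, walls 20 mm high, floor and walls 4 mm thick; the new timer module stands in it. It may be on the left or on the right of the control box. Origin: centre of its underside.
- screwdriver: Slim insulated screwdriver with an orange handle, upright with its blade down in one of the rack's three holes, 60 g, 155 mm long. Origin: the blade's tip; z points up along the tool to the handle's end. Round blade 5 to 5.4 mm in diameter from 0 to 70 mm, then the round handle 20 mm in diameter from 70 to 155 mm, whose lower shoulder rests on the rack's top. Draw it straight up at least 72 mm to clear the rack.
- blade_tip (a point): Tip of the screwdriver's blade (the same point as its origin).
- tool_rack: Wooden tool rack fixed to the bench: a plate 190 (x) x 60 (y) mm whose top is 100 mm above the bench, on two end cheeks over a base 80 mm wide in y. Three 9 mm through holes at x = -55, 0, +55 mm hold the screwdriver and the two punches in any order; nothing in the rack is higher than 195 mm above the bench. Grip a tool with the fingers closing along the rack's y. Left or right of the control box. Origin: centre of its underside.
- steel_punch: Bystander in the rack: grey steel pin punch, 153 mm long, body 13 mm in diameter. Origin: its lower tip.
- brass_punch: Bystander in the rack: brass pin punch of the same size. Origin: its lower tip.
- old_module: Bystander: the scorched brown-black old module, the same shape as the new one, standing on the bench beyond the control box. Origin: centre of the foot's underside.
- hammer: Bystander: forging hammer with a wooden handle, 282 mm long, 36 mm high, lying on the bench beyond the control box. Origin: under the middle of its handle.
- tongs: Bystander: black smith's tongs, about 310 mm long, 20 mm high, lying at the right. Origin: under the rivet.
- wire_brush: Bystander: wooden wire brush, 270 mm long, 30 mm high, lying at the left. Origin: centre of its underside.
- flux_can: Bystander: round can, 68 mm in diameter, 85 mm tall, standing at the far left. Origin: centre of its underside.
There are look-alikes about, which are no part of the job. Of the things like the timer_module, leave any that is purple; of the rest the larger one is meant.

How it is judged:
By the outcome, as a careful person would: the job done as asked, in the order asked, and still so for the second after the job is handed in, while the arm keeps its last pose, push and grip.
It also fails if it takes over 64 s, if anything falls off the work surface, if the arm or the gripper's body presses on something with over 40 N, if the wrist force passes 120 N, or if a joint passes its speed limit or range.

ROBOT

A 6-joint arm with a two-finger parallel gripper is mounted at the origin on the work surface. World frame = base frame: x ahead of the robot, y to its left, z up, the work surface at z = 0. Lengths are in m, angles in rad, forces in N, time in s.
With the tool pointing down it reaches from about 0.375 to 0.975 m from the base axis. Payload 3.8 kg.
Tool frame: the origin (TCP) lies at the very end of the fingers, on their centre line; the grasp point (between the pads) lies 19 mm behind it; z points along the fingers, y is the direction in which the jaws open and shut (so a half turn about z gives the same grasp; the last joint's range is limited). The gripper opens to 85 mm and grips with 20 to 120 N. Pads are 22 mm wide; open, the fingers measure 114 mm over their backs; the gripper's body (76 mm by 85 mm) begins 54 mm behind the grasp point. The pads swing forward as they close: fully open they stand 13 mm farther back than shut.
Start: joints at [-1.382, 0.264, 1.604, -0, 1.274, -0.037], TCP at [0.151, -0.658, 0.231] pointing down, gripper open.
Joint ranges: [-2.63, 2.63], [-0.94, 2.18], [0.31, 2.57], [-1.31, 4.45], [0, 2.66], [-2.55, 2.55]. Speed limits (rad/s): [2.57, 2.57, 3.14, 3.14, 3.14, 3.14].

INTERFACE

Orientations are given as a rotation vector (axis times angle).
In Python, from workcell import bot, viewer gives the robot as it stands.
- The arm moves only by the tool jog_arm, never from a script. Its argument "motion" is a list of rows, each an object of numbers: "dx", "dy", "dz": the shift along the world's x, y, z in cm; "turn": the turn about the world's z in rad. A call has 1 to 12 rows; each row shifts and turns the commanded pose from where the row before left it; what a row does not reach is not made up. A row lasts 1/12 s, in which the tool goes at most 41.7 mm and 7.16 degrees, less where a joint would pass 70% of its speed; a pose out of reach is approached as far as the arm can. A call is refused whole if a number of a shift passes 4.17 or a number of a turn 0.125, either way. A call with a gripper value outside its range is refused whole. "fingers" is the finger opening in cm, from 0 to 8.54, set as the call begins (left out, the last holds). The fingers move at their own pace and stop on an object; "grip_force" is the grip in N (left out, the last holds). Time passes only in rows, so rows that do not move let the fingers close. It gives the time, the measured TCP pose, the force and the opening at its end, in the units of the state.
- bot.read_state(): the state, without advancing time (a new reading comes with each control period).
- viewer.read_camera(name): name is "side" or "top" or "wrist"; returns (picture, depth): 480x640x3 uint8, red, green, blue; 480x640 float32, m along the optical axis (not along the pixel's ray), 0 where there is no reading.
- viewer.camera_info(name): a dict with "vertical_fov" (degrees; the focal length in pixels is half the picture's height over the tangent of half this angle, whatever the lens; pixels are square), "cx", "cy" (the principal point, pixels), "R" (3x3) and "t" (3): a world point X has camera coordinates R X + t. Camera axes: x right, y down, z forward; pixel columns grow to the right and rows downward; lengths in m; the calibration is good to about 2 mm. A picture is of the moment at which its call begins: read the wrist's pose just before it. camera_info takes no time and is no camera call; for the wrist camera it gives the pose at the moment of the call.
- bot.finish_job(): hands the job in, once; it reports no verdict.
The state is a dict: "time": time; "q": joint angles; "joint_vel": joint speeds; "joint_torque": joint torques, N m; "tool_pos": TCP position; "tcp_rot": TCP orientation; "wrist_force": force on the tool from outside, world axes, zero at the start; "torque": the same for the moment, N m; "width": opening from 0.0 (shut) to 1.0 (fully open).
Only numpy, scipy, OpenCV 4.12 (cv2) and the standard library are available. Lean on these libraries where they do the work, as an engineer would, in place of code of your own. Each camera call takes 0.05 s, during which the arm holds its last target. There are 200 camera calls.

## Working session

There is one attempt and no reset: what is moved stays moved. The work goes in short steps, Python scripts to look and compute and a tool call to move; the robot and the scene stay as the last step left them, time stands still between calls to the robot, and variables do not carry over. Pictures are saved under pics/ and viewed, about 8 in all and at most 12, crops included, and the job is handed in when it is done.

Besides the shell and the picture viewer there is one more tool, called after ">>>" in YAML: its name, and indented under it one key for each argument. jog_arm: Moves the arm, as the interface text tells. Its arguments: {"type":"object","properties":{"motion":{"type":"array"},"fingers":{"type":"number"},"grip_force":{"type":"number"}},"required":["motion"]}

```bash
mkdir -p pics; ls; cat > h.py <<'E'
import numpy as np, cv2
from workcell import bot, viewer
def cam(n):
    i=viewer.camera_info(n); p,d=viewer.read_camera(n)
    f=240/np.tan(np.radians(i["vertical_fov"])/2)
    return p,d,i,f
def ray(i,f,u,v,z):
    "pixel -> world point on plane z"
    R=np.array(i["R"]);t=np.array(i["t"])
    c=-R.T@t; r=R.T@np.array([(u-i["cx"])/f,(v-i["cy"])/f,1])
    return c+r*(z-c[2])/r[2]
def cloud(d,i,f):
    R=np.array(i["R"]);t=np.array(i["t"])
    v,u=np.mgrid[:480,:640]
    P=np.stack([(u-i["cx"])/f*d,(v-i["cy"])/f*d,d],-1)
    return (P-t)@R
def save(n,p): cv2.imwrite(f"pics/{n}.png",p[...,::-1])
E
python3 - <<'E'
from h import *
s=bot.read_state(); print(s)
for n in("top","side"):
    p,d,i,f=cam(n); save(n+"0",p); np.savez(n+"0.npz",p=p,d=d,R=i["R"],t=i["t"],cx=i["cx"],cy=i["cy"],f=f)
    print(n,i,f,d.min(),d.max())
E
```

```text
pics
{'time': 0.0, 'q': array([-1.38186289e+00,  2.64736700e-01,  1.60541171e+00,  3.08107285e-05,
        1.27367346e+00, -3.69003826e-02]), 'joint_vel': array([-0.00045996,  0.00069577,  0.00163174, -0.00153061,  0.00092568,
       -0.00137291]), 'joint_torque': array([ 2.46524023e-04, -5.15122640e+01, -3.67312682e+01, -1.83035431e-04,
        1.31714973e-02, -2.82596773e-07]), 'tool_pos': array([ 0.15101417, -0.65713068,  0.22995274]), 'tcp_rot': array([-3.11937666e+00, -3.53720753e-01,  2.19644114e-04]), 'wrist_force': array([-0.26060407,  0.16972396,  0.37761971]), 'torque': array([-0.03790327,  0.00995   ,  0.02168301]), 'width': 0.9991019152779453}
top {'vertical_fov': 46.11164913492589, 'cx': 319.0252880210889, 'cy': 241.0232011525183, 'R': array([[ 0.01814534, -0.99979579,  0.00889564],
       [-0.98114271, -0.01951776, -0.19229675],
       [ 0.1924311 , -0.0052386 , -0.9812965 ]]), 't': array([-0.00701722,  0.58159566,  1.27406298])} 563.8764305203754 0.0 2.3801775
side {'vertical_fov': 53.97128359833971, 'cx': 314.4077800469857, 'cy': 243.59418572828702, 'R': array([[-0.94761275, -0.31919849, -0.01193299],
       [-0.21513194,  0.66539087, -0.71482392],
       [ 0.23611082, -0.67480909, -0.69920266]]), 't': array([0.52032694, 0.17067241, 0.98208985])} 471.31847151118154 0.0 3.6028705
```

View pics/top0.png

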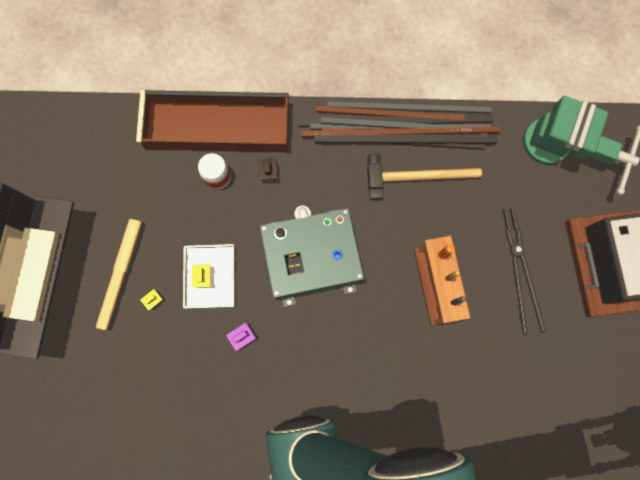

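View pics/side0.png

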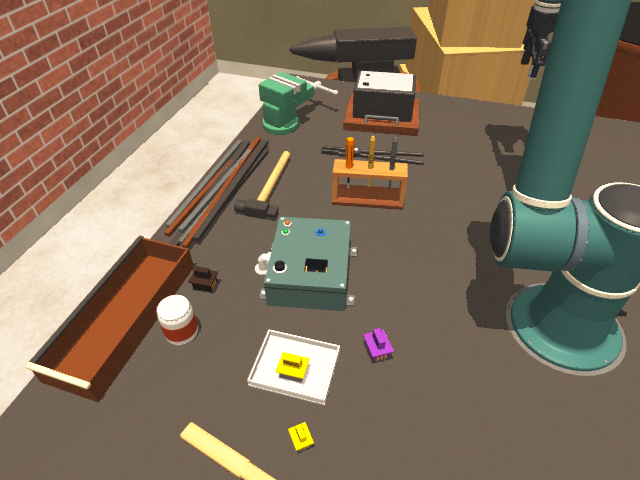

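The top view shows the tray with the larger yellow module at (201,277), a smaller yellow decoy at (151,299) and a purple one at (241,337). The box has its bay at (294,263) and the blue collar at (337,255). The rack is on the right, with the orange screwdriver at (448,251).

```bash
cat > m.py <<'E'
from h import *
for n in("top","side"):
    D=np.load(n+"0.npz"); p,d,f=D["p"],D["d"],float(D["f"]); i={k:D[k] for k in("R","t","cx","cy")}
    W=cloud(d,i,f); hsv=cv2.cvtColor(p,cv2.COLOR_RGB2HSV); H,S,V=[hsv[...,k].astype(int) for k in range(3)]
    def rect(m,name):
        q=W[m][:,:2]; q=q[np.abs(q-np.median(q,0)).max(1)<.16]
        r=cv2.minAreaRect(q.astype(np.float32)*1000); print(n,name,m.sum(),"mean",q.mean(0).round(4),"rect",np.round(r[0],1),np.round(r[1],1),round(r[2],1),"z",np.percentile(W[m][:,2],[10,50,90]).round(4))
    ok=d>0
    cover=ok&(abs(W[...,2]-.075)<.005)&(W[...,0]>.3)&(abs(W[...,1])<.25)&(H>40)&(H<100)&(S>30); rect(cover,"cover")
    yel=ok&(H>25)&(H<33)&(S>180)&(V>100)
    nb,l,st,c=cv2.connectedComponentsWithStats(yel.astype(np.uint8))
    for k in range(1,nb):
        if st[k,4]>40:
            m=l==k; z=W[...,2]
            print(c[k].round(1),st[k]); rect(m,"yellow"); 
            for lo,hi in((.03,.045),(.052,.07)):
                mm=m&(z>lo)&(z<hi)
                if mm.sum()>10: rect(mm,f"z{lo}")
    blue=ok&(H>100)&(H<125)&(S>150)&(V>60)&(abs(W[...,1])<.3); rect(blue,"blue")
    nb,l,st,c=cv2.connectedComponentsWithStats(blue.astype(np.uint8)); k=1+st[1:,4].argmax(); print("blue px",c[k],ray(i,f,*c[k],.078).round(4))
    top=ok&(W[...,2]>.165)&(W[...,2]<.21)&(W[...,0]>.3)&(W[...,1]<-.1)
    nb,l,st,c=cv2.connectedComponentsWithStats(top.astype(np.uint8))
    for k in range(1,nb):
        if st[k,4]>15:
            m=l==k; q=W[m]; print(n,"tool",c[k].round(1),st[k,4],q.mean(0).round(4),q[:,2].max().round(4),p[m].mean(0).round())
    plate=ok&(abs(W[...,2]-.1)<.006)&(W[...,0]>.3)&(W[...,1]<-.1)&(H<25)&(S>100); rect(plate,"plate")
E
python3 m.py
```

```text
top cover 4981 mean [0.5501 0.0201] rect [551.5  21. ] [170.6 210.3] 12.8 z [0.072  0.0749 0.0779]
top blue 41 mean [ 0.5474 -0.0376] rect [546.7 -37.9] [19.8 17.2] 61.2 z [0.0515 0.0731 0.0797]
blue px [336.63414634 254.97560976] [ 0.5454 -0.0371  0.078 ]
top tool [449.4 249.5] 78 [ 0.5444 -0.2737  0.1806] 0.1894 [213. 127.  56.]
top tool [455.7 274.2] 41 [ 0.4908 -0.2845  0.1853] 0.1952 [181. 135.  69.]
top tool [461.4 299.9] 45 [ 0.4372 -0.2953  0.184 ] 0.197 [114.  96.  81.]
top plate 1928 mean [ 0.4883 -0.2848] rect [ 492.4 -286.6] [190.5  62. ] 11.6 z [0.0967 0.0998 0.103 ]
side cover 4702 mean [0.5471 0.0303] rect [551.4  22.4] [170. 217.] 12.7 z [0.0739 0.0757 0.0775]
[292.3 365.1] [276 352  33  26 457]
side yellow 457 mean [0.4945 0.2889] rect [496.7 284.6] [53.2 43.6] 4.3 z [0.0365 0.0385 0.062 ]
side z0.03 339 mean [0.4938 0.2906] rect [496.7 284.6] [53.2 43.6] 4.3 z [0.0361 0.0379 0.0397]
side z0.052 118 mean [0.4963 0.2841] rect [496.8 284.1] [33.5 14.2] 2.9 z [0.0602 0.0617 0.0637]
[300.3 435.5] [288 423  26  28 393]
side yellow 393 mean [0.4384 0.402 ] rect [439.7 399.6] [32.2 41.6] 40.6 z [0.0233 0.0253 0.0425]
side z0.03 84 mean [0.439  0.4001] rect [438.8 399.8] [10.7 25. ] 42.5 z [0.04   0.0424 0.044 ]
side blue 41 mean [ 0.5457 -0.0363] rect [546.2 -37. ] [22.1 22.9] 45.4 z [0.0762 0.0783 0.0802]
blue px [320.43902439 232.04878049] [ 0.5457 -0.0361  0.078 ]
side tool [12.   5.1] 294 [ 2.1278 -0.8345  0.1816] 0.2086 [134.  82.  64.]
side tool [349.9 142. ] 76 [ 0.5447 -0.2688  0.177 ] 0.1876 [214. 113.   5.]
side tool [372.2 141.6] 55 [ 0.4913 -0.2812  0.1807] 0.1944 [179. 134.  50.]
side tool [394.5 143. ] 60 [ 0.4379 -0.2926  0.1801] 0.1962 [88. 83. 78.]
side plate 1334 mean [ 0.489 -0.279] rect [ 491.7 -284. ] [190.5  67.5] 12.1 z [0.0976 0.1006 0.1033]
```

>>> jog_arm:
  motion:
    - {"dx": 2.1,"dy": 3.3,"dz": 0.5,"turn": -0.0137}
    - {"dx": 2.1,"dy": 3.3,"dz": 0.5,"turn": -0.0137}
    - {"dx": 2.1,"dy": 3.3,"dz": 0.5,"turn": -0.0137}
    - {"dx": 2.1,"dy": 3.3,"dz": 0.5,"turn": -0.0137}
    - {"dx": 2.1,"dy": 3.3,"dz": 0.5,"turn": -0.0137}
    - {"dx": 2.1,"dy": 3.3,"dz": 0.5,"turn": -0.0137}
    - {"dx": 2.1,"dy": 3.3,"dz": 0.5,"turn": -0.0137}
    - {"dx": 2.1,"dy": 3.3,"dz": 0.5,"turn": -0.0137}
    - {"dx": 2.1,"dy": 3.3,"dz": 0.5,"turn": -0.0137}
    - {"dx": 2.1,"dy": 3.3,"dz": 0.5,"turn": -0.0137}
    - {"dx": 2.1,"dy": 3.3,"dz": 0.5,"turn": -0.0137}
    - {"dx": 2.1,"dy": 3.3,"dz": 0.5,"turn": -0.0137}
  fingers: 4.5

```text
time: 1.1
tool_pos: [0.4034, -0.2599, 0.2912]
tcp_rot: [-3.14, -0.095, 0.0]
wrist_force: [0.3, 0.1, -0.0]
width: 0.529
```

>>> jog_arm:
  motion:
    - {"dx": 0.8,"dy": 4.0}
    - {"dx": 0.8,"dy": 4.0}
    - {"dx": 0.8,"dy": 4.0}
    - {"dx": 0.8,"dy": 4.0}
    - {"dx": 0.8,"dy": 4.0}
    - {"dx": 0.8,"dy": 4.0}
    - {"dx": 0.8,"dy": 4.0}
    - {"dx": 0.8,"dy": 4.0}
    - {"dx": 0.8,"dy": 4.0}
    - {"dx": 0.8,"dy": 4.0}
    - {"dx": 0.8,"dy": 4.0}
    - {"dx": 0.8,"dy": 4.0}

```text
validation failed for argument at $.mo...
```

>>> jog_arm:
  motion:
    - {"dx": 0.8,"dy": 3.9,"dz": -0.4}
    - {"dx": 0.8,"dy": 3.9,"dz": -0.4}
    - {"dx": 0.8,"dy": 3.9,"dz": -0.4}
    - {"dx": 0.8,"dy": 3.9,"dz": -0.4}
    - {"dx": 0.8,"dy": 3.9,"dz": -0.4}
    - {"dx": 0.8,"dy": 3.9,"dz": -0.4}
    - {"dx": 0.8,"dy": 3.9,"dz": -0.4}
    - {"dx": 0.8,"dy": 3.9,"dz": -0.4}
    - {"dx": 0.8,"dy": 3.9,"dz": -0.4}
    - {"dx": 0.8,"dy": 3.9,"dz": -0.4}
    - {"dx": 0.8,"dy": 3.9,"dz": -0.4}
    - {"dx": 0.6,"dy": 3.9,"dz": -0.4}

```text
validation failed for argument at $.mo...
```

>>> jog_arm:
  motion:
    - {"dx": 0.8,"dy": 3.9,"dz": -0.4,"turn": 0}
    - {"dx": 0.8,"dy": 3.9,"dz": -0.4,"turn": 0}
    - {"dx": 0.8,"dy": 3.9,"dz": -0.4,"turn": 0}
    - {"dx": 0.8,"dy": 3.9,"dz": -0.4,"turn": 0}
    - {"dx": 0.8,"dy": 3.9,"dz": -0.4,"turn": 0}
    - {"dx": 0.8,"dy": 3.9,"dz": -0.4,"turn": 0}
    - {"dx": 0.8,"dy": 3.9,"dz": -0.4,"turn": 0}
    - {"dx": 0.8,"dy": 3.9,"dz": -0.4,"turn": 0}
    - {"dx": 0.8,"dy": 3.9,"dz": -0.4,"turn": 0}
    - {"dx": 0.8,"dy": 3.9,"dz": -0.4,"turn": 0}
    - {"dx": 0.8,"dy": 3.9,"dz": -0.4,"turn": 0}
    - {"dx": 0.6,"dy": 3.9,"dz": -0.4,"turn": 0}

```text
time: 2.1
tool_pos: [0.4969, 0.2082, 0.2427]
tcp_rot: [3.14, 0.097, -0.0]
wrist_force: [0.5, 0.2, 0.1]
width: 0.529
```

>>> jog_arm:
  motion:
    - {"dx": 0,"dy": 3.8,"dz": -2.0,"turn": 0}
    - {"dx": 0,"dy": 3.8,"dz": -2.0,"turn": 0}
    - {"dx": 0,"dy": 0,"dz": 0,"turn": 0}
    - {"dx": 0,"dy": 0,"dz": 0,"turn": 0}

```text
time: 2.43
tool_pos: [0.4953, 0.2809, 0.2018]
tcp_rot: [3.138, 0.102, -0.007]
wrist_force: [-0.0, -0.2, -0.0]
width: 0.527
```

```bash
cat > w.py <<'E'
from h import *
import sys
s=bot.read_state(); print(s["time"],s["tool_pos"].round(4),s["tcp_rot"].round(4),s["width"])
p,d,i,f=cam("wrist"); save(sys.argv[1],p)
np.savez(sys.argv[1]+".npz",p=p,d=d,R=i["R"],t=i["t"],cx=i["cx"],cy=i["cy"],f=f)
W=cloud(d,i,f); hsv=cv2.cvtColor(p,cv2.COLOR_RGB2HSV); H,S,V=[hsv[...,k].astype(int) for k in range(3)]
y=(d>0)&(H>25)&(H<33)&(S>150)&(V>80)
for lo,hi in((.03,.045),(.054,.07)):
    m=y&(W[...,2]>lo)&(W[...,2]<hi)&(np.hypot(W[...,0]-.497,W[...,1]-.284)<.05)
    if m.sum()<50: continue
    r=cv2.minAreaRect((W[m][:,:2]*1000).astype(np.float32)); print(lo,m.sum(),np.round(r[0],1),np.round(r[1],1),r[2],np.median(W[m][:,2]))
E
python3 w.py w1
```

```text
2.4333 [0.4953 0.2809 0.2018] [ 3.1376  0.1021 -0.0072] 0.5273405109866524
0.03 1526 [496.7 284. ] [52.7 42.7] 3.580775022506714 0.03635218491365605
0.054 303 [496.1 283.2] [33.5 13.8] 2.884559392929077 0.06033501513655074
```

View pics/w1.png

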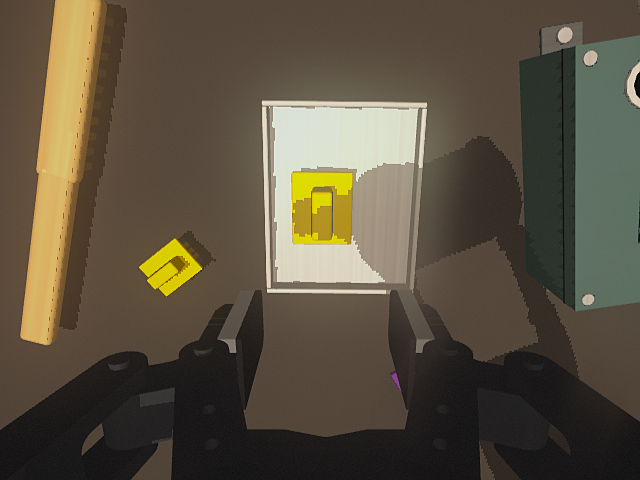

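The wrist view shows the module at (322,207) in the tray. It measures (0.4965, 0.2838) with a yaw of about 3.3°, which agrees with the side view. I'll descend in stages.

>>> jog_arm:
  motion:
    - {"dx": 0,"dy": 0,"dz": -2.0,"turn": 0}
    - {"dx": 0,"dy": 0,"dz": -3.0,"turn": 0}
    - {"dx": 0,"dy": 0,"dz": -3.0,"turn": 0}
    - {"dx": 0,"dy": 0,"dz": -2.0,"turn": 0}
    - {"dx": 0,"dy": 0,"dz": 0,"turn": 0}
    - {"dx": 0,"dy": 0,"dz": 0,"turn": 0}
    - {"dx": 0,"dy": 0,"dz": 0,"turn": 0}

```text
time: 3.07
tool_pos: [0.4987, 0.2796, 0.1066]
tcp_rot: [-3.139, -0.094, -0.004]
wrist_force: [0.4, -0.4, 0.9]
width: 0.529
```

>>> jog_arm:
  motion:
    - {"dx": -0.2,"dy": 0.4,"dz": -1.0,"turn": 0}
    - {"dx": 0,"dy": 0,"dz": -2.0,"turn": 0}
    - {"dx": 0,"dy": 0,"dz": -1.5,"turn": 0}
    - {"dx": 0,"dy": 0,"dz": 0,"turn": 0}
    - {"dx": 0,"dy": 0,"dz": 0,"turn": 0}
    - {"dx": 0,"dy": 0,"dz": 0,"turn": 0}

```text
time: 3.57
tool_pos: [0.4961, 0.2846, 0.0609]
tcp_rot: [-3.139, -0.097, -0.003]
wrist_force: [0.4, 0.2, 0.0]
width: 0.529
```

```bash
python3 -c "
from h import *
for k in range(3):
    s=bot.read_state(); print(s['time'],s['tool_pos'].round(4),s['tcp_rot'].round(4),s['joint_vel'].round(3)); viewer.read_camera('wrist')
"
```

```text
3.5667 [0.4961 0.2846 0.0609] [-3.139  -0.0966 -0.0033] [-0.002 -0.009 -0.01   0.001 -0.003 -0.   ]
3.6167 [0.4964 0.2846 0.0611] [-3.1388 -0.0966 -0.0042] [-0.002 -0.003 -0.002 -0.    -0.002 -0.003]
3.6667 [0.4964 0.2846 0.0611] [-3.1388 -0.0965 -0.0043] [-0.     0.002  0.004 -0.    -0.003 -0.002]
```

>>> jog_arm:
  motion:
    - {"dx": 0,"dy": 0,"dz": -1.2,"turn": 0}
    - {"dx": 0,"dy": 0,"dz": -1.0,"turn": 0}
    - {"dx": 0,"dy": 0,"dz": 0,"turn": 0}

```text
time: 3.97
tool_pos: [0.4931, 0.2828, 0.0347]
tcp_rot: [3.138, 0.096, -0.006]
wrist_force: [-0.6, -1.5, -0.2]
width: 0.526
```

>>> jog_arm:
  motion:
    - {"dx": 0,"dy": 0,"dz": 0,"turn": 0}
    - {"dx": 0,"dy": 0,"dz": 0,"turn": 0}
    - {"dx": 0,"dy": 0,"dz": 0,"turn": 0}
    - {"dx": 0,"dy": 0,"dz": 0,"turn": 0}
    - {"dx": 0,"dy": 0,"dz": 0,"turn": 0}
    - {"dx": 0,"dy": 0,"dz": 0,"turn": 0}
    - {"dx": 0,"dy": 0,"dz": 0,"turn": 0}
  fingers: 0
  grip_force: 60

```text
time: 4.55
tool_pos: [0.4956, 0.2838, 0.0381]
tcp_rot: [3.14, 0.097, 0.001]
wrist_force: [-0.4, -2.7, 5.7]
width: 0.148
```

>>> jog_arm:
  motion:
    - {"dx": 0,"dy": 0,"dz": 2.0,"turn": 0}
    - {"dx": 0,"dy": 0,"dz": 4.0,"turn": 0}
    - {"dx": 0,"dy": 0,"dz": 4.0,"turn": 0.02}
    - {"dx": 0.7,"dy": -2.0,"dz": 3.0,"turn": 0.03}
    - {"dx": 0.7,"dy": -3.5,"dz": 2.0,"turn": 0.04}
    - {"dx": 0.7,"dy": -3.5,"dz": 0,"turn": 0.04}
    - {"dx": 0.6,"dy": -2.0,"dz": 0,"turn": 0.033}
    - {"dx": 0,"dy": 0,"dz": 0,"turn": 0}
    - {"dx": 0,"dy": 0,"dz": 0,"turn": 0}

```text
time: 5.3
tool_pos: [0.5219, 0.1732, 0.1868]
tcp_rot: [-3.122, -0.347, 0.001]
wrist_force: [-0.4, -0.2, -0.7]
width: 0.15
```

```bash
python3 w.py w2; python3 - <<'E'
from h import *
D=np.load("w2.npz"); print("cam",-D["R"].T@D["t"], D["R"].round(2).tolist())
E
```

```text
5.3 [0.5219 0.1732 0.1868] [-3.1216e+00 -3.4720e-01  1.4000e-03] 0.15030894172969003
cam [0.58882484 0.18837025 0.32873154] [[0.22, -0.98, -0.0], [-0.94, -0.21, 0.27], [-0.26, -0.06, -0.96]]
```

View pics/w2.png

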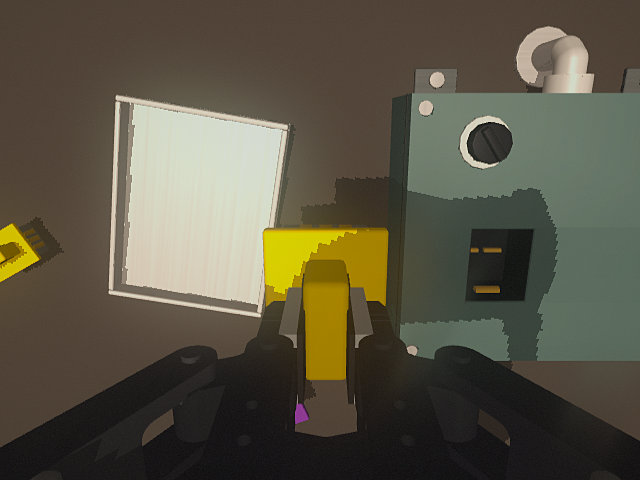

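The view shows the held module, its flange spanning columns 264–388. The bay mouth is at about (470–534, 229–301), parallel to the flange. Next I'll measure both.

```bash
cat > b.py <<'E'
from h import *
import sys
D=np.load(sys.argv[1]+".npz"); p,d,f=D["p"],D["d"],float(D["f"]); i={k:D[k] for k in("R","t","cx","cy")}
W=cloud(d,i,f); hsv=cv2.cvtColor(p,cv2.COLOR_RGB2HSV); H,S,V=[hsv[...,k].astype(int) for k in range(3)]
th=np.radians(12.7); ex=np.array([np.cos(th),np.sin(th)]); ey=np.array([-ex[1],ex[0]])
B=np.stack([W[...,:2]@ex,W[...,:2]@ey],-1)  # box-aligned coords
cov=(d>0)&(abs(W[...,2]-.075)<.006)&(H>40)&(H<110)
print("cover z",np.median(W[cov][:,2]))
# bay: ray onto cover plane for dark/low pixels, bounded by cover pixels: nearest hole component
m=((d>0)&(W[...,2]<.066)&(W[...,2]>.03)&(np.hypot(W[...,0]-.524,W[...,1]-.0614)<.045)).astype(np.uint8)
m=cv2.morphologyEx(m,cv2.MORPH_OPEN,np.ones((3,3)))
nb,l,st,c=cv2.connectedComponentsWithStats(m); k=1+st[1:,4].argmax(); v,u=np.nonzero(l==k)
Q=np.array([ray(i,f,a,b,.075)[:2] for a,b in zip(u,v)]); q=np.stack([Q@ex,Q@ey],-1)
lo,hi=np.percentile(q,[.7,99.3],0); print("bay px",st[k],"size",hi-lo,"centre",((lo+hi)/2)@np.array([ex,ey]))
r=cv2.minAreaRect((Q*1000).astype(np.float32)); print("rect",r)
s=(d>0)&(H>22)&(H<35)&(S>150)&(V>60)
zt=float(sys.argv[2])
fl=s&(abs(W[...,2]-zt)<.006)
print("flange z",np.median(W[fl][:,2]),fl.sum()); b=B[fl]; lo,hi=np.percentile(b,[.7,99.3],0)
print("flange box-aligned lo hi",lo,hi,hi-lo); cy=(lo[1]+hi[1])/2; cx=hi[0]-.027
print("flange centre",cx*ex+cy*ey)
rib=s&(abs(W[...,2]-zt-.024)<.006); b=B[rib]; 
if len(b): lo,hi=np.percentile(b,[.7,99.3],0); print("rib size",hi-lo,"ctr",((lo+hi)/2)@np.array([ex,ey]),"z",np.median(W[rib][:,2]))
E
python3 b.py w2 .1857
```

```text
cover z 0.0742818261826868
bay px [ 466  230   60   66 3483] size [0.04282617 0.03263472] centre [0.52493253 0.06573792]
rect ((524.9757080078125, 65.55167388916016), (42.84176254272461, 33.428382873535156), 12.749128341674805)
flange z 0.1850299040238351 6855
flange box-aligned lo hi [0.55097745 0.03287417] [0.57749084 0.07604293] [0.02651339 0.04316876]
flange centre [0.52505033 0.17414952]
rib size [0.03308119 0.01312581] ctr [0.52568117 0.1742428 ] z 0.20895571857822676
```

```bash
cat > b2.py <<'E'
from h import *
import sys
D=np.load(sys.argv[1]+".npz"); p,d,f=D["p"],D["d"],float(D["f"]); i={k:D[k] for k in("R","t","cx","cy")}
W=cloud(d,i,f); g=p.max(2)
m=((W[...,2]<.0725)|(p[...,0]>110)&(p[...,2]<60)|(g<32))&(np.hypot(W[...,0]-.524,W[...,1]-.0614)<.05)
m=cv2.morphologyEx(m.astype(np.uint8),cv2.MORPH_OPEN,np.ones((3,3)))
nb,l,st,c=cv2.connectedComponentsWithStats(m); k=1+st[1:,4].argmax(); v,u=np.nonzero(l==k)
Q=np.array([ray(i,f,a,b,.075)[:2] for a,b in zip(u,v)])*1000
print(st[k],cv2.minAreaRect(Q.astype(np.float32)))
print("hand corners",[ray(i,f,*c,.075)[:2].round(4) for c in((472,229),(534,229),(526,301),(466,301))], np.mean([ray(i,f,*c,.075)[:2] for c in((472,229),(534,229),(526,301),(466,301))],0))
E
python3 b2.py w2
```

```text
[ 466  230   67   71 4166] ((523.7056274414062, 63.342071533203125), (46.280540466308594, 37.20391845703125), 12.727313995361328)
hand corners [array([0.5428, 0.0867]), array([0.5511, 0.0499]), array([0.5049, 0.0384]), array([0.4965, 0.0757])] [0.52381949 0.06268862]
```

>>> jog_arm:
  motion:
    - {"dx": 0,"dy": -2.1,"dz": 0,"turn": 0}
    - {"dx": 0,"dy": -3.0,"dz": 0,"turn": 0}
    - {"dx": -0.15,"dy": -3.0,"dz": -1.0,"turn": 0}
    - {"dx": 0,"dy": -2.0,"dz": -2.0,"turn": 0}
    - {"dx": 0,"dy": -1.0,"dz": -2.0,"turn": 0}
    - {"dx": 0,"dy": 0,"dz": -1.0,"turn": 0}
    - {"dx": 0,"dy": 0,"dz": 0,"turn": 0}
    - {"dx": 0,"dy": 0,"dz": 0,"turn": 0}
    - {"dx": 0,"dy": 0,"dz": 0,"turn": 0}

```text
time: 6.1
tool_pos: [0.5214, 0.0643, 0.1283]
tcp_rot: [-3.121, -0.354, -0.002]
wrist_force: [-0.7, 1.2, -0.9]
width: 0.148
```

```bash
python3 w.py w3; python3 b.py w3 .1245|grep -v bay
```

```text
6.1 [0.5214 0.0643 0.1283] [-3.1211e+00 -3.5390e-01 -1.9000e-03] 0.14804599472006413
cover z 0.07434332511596145
rect ((543.550048828125, 67.28959655761719), (5.735166549682617, 35.03549575805664), 12.953618049621582)
flange z 0.1264738949594939 6809
flange box-aligned lo hi [ 0.52642378 -0.07310018] [ 0.55307045 -0.02982358] [0.02664667 0.0432766 ]
flange centre [0.52451359 0.06545175]
rib size [0.03311639 0.01342454] ctr [0.52511238 0.06556115] z 0.150348678364123
```

View pics/w3.png

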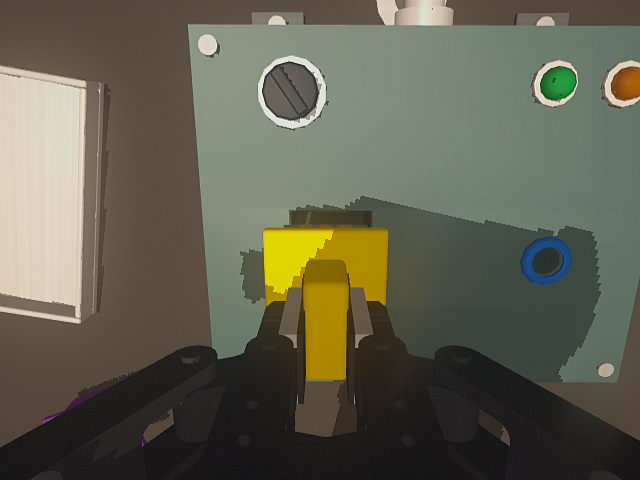

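```bash
python3 - <<'E'
from h import *
D=np.load("w3.npz"); p,d,f=D["p"],D["d"],float(D["f"]); i={k:D[k] for k in("R","t","cx","cy")}
print(p[217,280:300].max(1),p[217,365:382].max(1),p[200:222,310].max(1))
a=ray(i,f,289.5,210,.075);b=ray(i,f,373,210,.075); print(a,b,np.linalg.norm(a-b))
th=np.radians(12.7); ex=np.array([np.cos(th),np.sin(th)]); m=(a+b)[:2]/2; print("bay ctr",m-.024*ex)
hsv=cv2.cvtColor(p,cv2.COLOR_RGB2HSV); H,S,V=[hsv[...,k].astype(int) for k in range(3)]
bl=((H>100)&(H<125)&(S>150)&(V>60)).astype(np.uint8)
c=max(cv2.findContours(bl,0,2)[0],key=cv2.contourArea); e=cv2.fitEllipse(c); print("collar",e,ray(i,f,*e[0],.078))
E
```

```text
[149 150 150 150 150 151 150 151 159 101  79  79  69  67  69  70  72  75
  74  74] [55 55 55 53 53 58 66 75 91 88 85 87 87 87 88 87 86] [142 141 141 143 147 143  84  87  92  89  75  77  95  97  97  97  93  67
  70  71  71  74]
[0.54300818 0.08666403 0.075     ] [0.5516769  0.04897561 0.075     ] 0.038672519752186545
bay ctr [0.52392971 0.06254351]
collar ((545.5991821289062, 260.33013916015625), (45.08083724975586, 51.67683410644531), 63.37516403198242) [ 0.54701963 -0.03589874  0.078     ]
```

>>> jog_arm:
  motion:
    - {"dx": -0.05,"dy": -0.25,"dz": -0.5,"turn": 0}
    - {"dx": 0,"dy": 0,"dz": -0.7,"turn": 0}
    - {"dx": 0,"dy": 0,"dz": -0.5,"turn": 0}
    - {"dx": 0,"dy": 0,"dz": -0.4,"turn": 0}
    - {"dx": 0,"dy": 0,"dz": -0.3,"turn": 0}
    - {"dx": 0,"dy": 0,"dz": -0.2,"turn": 0}
    - {"dx": 0,"dy": 0,"dz": 0,"turn": 0}
    - {"dx": 0,"dy": 0,"dz": 0,"turn": 0}

```text
time: 6.82
tool_pos: [0.5201, 0.0603, 0.1013]
tcp_rot: [-3.122, -0.352, 0.0]
wrist_force: [-0.0, 0.2, -0.7]
width: 0.147
```

>>> jog_arm:
  motion:
    - {"dx": 0,"dy": 0,"dz": -0.3,"turn": 0}
    - {"dx": 0,"dy": 0,"dz": -0.3,"turn": 0}
    - {"dx": 0,"dy": 0,"dz": -0.2,"turn": 0}
    - {"dx": 0,"dy": 0,"dz": 0,"turn": 0}
    - {"dx": 0,"dy": 0,"dz": 0,"turn": 0}

```text
time: 7.23
tool_pos: [0.52, 0.0604, 0.0933]
tcp_rot: [-3.122, -0.352, 0.0]
wrist_force: [0.4, 0.6, -1.2]
width: 0.149
```

```bash
python3 w.py w4; python3 b.py w4 .093|grep -v bay;  python3 b.py w4 .093|grep flange
```

```text
7.2333 [0.52   0.0604 0.0933] [-3.1218e+00 -3.5180e-01  4.0000e-04] 0.14873837465668252
cover z 0.07434644566909428
rect ((542.6841430664062, 84.13221740722656), (0.7931339144706726, 1.5598517656326294), 12.869166374206543)
flange z 0.0915357057109301 6945
flange box-aligned lo hi [ 0.52423574 -0.07663621] [ 0.55092047 -0.03338015] [0.02668473 0.04325606]
flange centre [0.52319586 0.06151955]
rib size [0.03312235 0.01313379] ctr [0.52378035 0.06152423] z 0.11546552341594468
flange z 0.0915357057109301 6945
flange box-aligned lo hi [ 0.52423574 -0.07663621] [ 0.55092047 -0.03338015] [0.02668473 0.04325606]
flange centre [0.52319586 0.06151955]
```

>>> jog_arm:
  motion:
    - {"dx": 0,"dy": 0,"dz": -0.3,"turn": 0}
    - {"dx": 0,"dy": 0,"dz": -0.3,"turn": 0}
    - {"dx": 0,"dy": 0,"dz": -0.3,"turn": 0}
    - {"dx": 0,"dy": 0,"dz": 0,"turn": 0}
    - {"dx": 0,"dy": 0,"dz": 0,"turn": 0}

```text
time: 7.7
tool_pos: [0.5211, 0.0603, 0.0857]
tcp_rot: [3.121, 0.352, 0.003]
wrist_force: [0.2, -0.1, 4.2]
width: 0.148
```

>>> jog_arm:
  motion:
    - {"dx": 0,"dy": 0,"dz": -0.15,"turn": 0}
    - {"dx": 0,"dy": 0,"dz": -0.15,"turn": 0}
    - {"dx": 0,"dy": 0,"dz": 0,"turn": 0}
    - {"dx": 0,"dy": 0,"dz": 0,"turn": 0}

```text
time: 8.03
tool_pos: [0.521, 0.0603, 0.0825]
tcp_rot: [3.122, 0.352, 0.003]
wrist_force: [-0.6, -0.4, 6.1]
width: 0.151
```

```bash
python3 w.py w5; python3 b.py w5 .08|grep -v bay
```

```text
8.0333 [0.521  0.0603 0.0825] [3.1215e+00 3.5190e-01 2.9000e-03] 0.1511488479463197
cover z 0.0743475031177408Traceback (most recent call last):
  File "b.py", line 12, in <module>
    nb,l,st,c=cv2.connectedComponentsWithStats(m); k=1+st[1:,4].argmax(); v,u=np.nonzero(l==k)
                                                       ~~~~~~~~~~~~~~~^^
ValueError: attempt to get argmax of an empty sequence
```

Another 1.5 mm or so to go. I'll push until the force jumps.

>>> jog_arm:
  motion:
    - {"dx": 0,"dy": 0,"dz": -0.1,"turn": 0}
    - {"dx": 0,"dy": 0,"dz": -0.1,"turn": 0}
    - {"dx": 0,"dy": 0,"dz": 0,"turn": 0}
    - {"dx": 0,"dy": 0,"dz": 0,"turn": 0}

```text
time: 8.42
tool_pos: [0.5211, 0.0604, 0.081]
tcp_rot: [3.122, 0.352, 0.003]
wrist_force: [-1.8, -0.6, 8.7]
width: 0.152
```

```bash
sed -i 's/^nb,l,st.*//;s/^Q=.*//;s/^lo,hi=np.percentile(q.*//;s/^r=.*//' b.py; python3 b.py w5 .08; python3 w.py w6; python3 b.py w6 .08
```

```text
cover z 0.0743475031177408
flange z 0.0807534475495513 6878
flange box-aligned lo hi [ 0.52528763 -0.07690702] [ 0.55190318 -0.03368144] [0.02661555 0.04322558]
flange centre [0.52421741 0.06145654]
rib size [0.03299797 0.01394691] ctr [0.52478529 0.06190483] z 0.10461918637322691
8.4167 [0.5211 0.0604 0.081 ] [3.1216e+00 3.5180e-01 3.1000e-03] 0.15187927379166805
cover z 0.07435244820457715
flange z 0.07925749914820751 6946
flange box-aligned lo hi [ 0.52543623 -0.07689355] [ 0.55200984 -0.03367525] [0.02657361 0.0432183 ]
flange centre [0.5243193  0.06148958]
rib size [0.03307523 0.01390683] ctr [0.5247737 0.0619501] z 0.10313365378830881
```

>>> jog_arm:
  motion:
    - {"dx": 0,"dy": 0,"dz": -0.1,"turn": 0}
    - {"dx": 0,"dy": 0,"dz": -0.1,"turn": 0}
    - {"dx": 0,"dy": 0,"dz": 0,"turn": 0}
    - {"dx": 0,"dy": 0,"dz": 0,"turn": 0}

```text
time: 8.8
tool_pos: [0.5212, 0.0604, 0.0809]
tcp_rot: [3.122, 0.352, 0.003]
wrist_force: [-8.8, -1.2, 21.4]
width: 0.148
```

>>> jog_arm:
  motion:
    - {"dx": 0,"dy": 0,"dz": 0.15,"turn": 0}
    - {"dx": 0,"dy": 0,"dz": 0,"turn": 0}
    - {"dx": 0,"dy": 0,"dz": 0,"turn": 0}

```text
time: 9.05
tool_pos: [0.5212, 0.0604, 0.081]
tcp_rot: [3.122, 0.352, 0.003]
wrist_force: [-3.1, -0.8, 12.3]
width: 0.148
```

>>> jog_arm:
  motion:
    - {"dx": 0,"dy": 0,"dz": 0,"turn": 0}
    - {"dx": 0,"dy": 0,"dz": 0,"turn": 0}
    - {"dx": 0,"dy": 0,"dz": 0,"turn": 0}
    - {"dx": 0,"dy": 0,"dz": 0,"turn": 0}
    - {"dx": 0,"dy": 0,"dz": 0.5,"turn": 0}
    - {"dx": 0,"dy": 0,"dz": 2.0,"turn": 0}
    - {"dx": 0,"dy": 0,"dz": 3.0,"turn": 0}
    - {"dx": 0,"dy": 0,"dz": 3.0,"turn": 0}
    - {"dx": 0,"dy": 0,"dz": 0,"turn": 0}
  fingers: 4.5

```text
time: 9.8
tool_pos: [0.5245, 0.0607, 0.1707]
tcp_rot: [3.121, 0.352, 0.017]
wrist_force: [1.9, 0.5, 0.6]
width: 0.524
```

```bash
python3 w.py w7; python3 b.py w7 .08; python3 - <<'E'
from h import *
D=np.load("w7.npz"); p,d,f=D["p"],D["d"],float(D["f"]); i={k:D[k] for k in("R","t","cx","cy")}
hsv=cv2.cvtColor(p,cv2.COLOR_RGB2HSV); H,S,V=[hsv[...,k].astype(int) for k in range(3)]
bl=((H>100)&(H<125)&(S>150)&(V>60)).astype(np.uint8)
c=max(cv2.findContours(bl,0,2)[0],key=cv2.contourArea); e=cv2.fitEllipse(c); print("collar",e,ray(i,f,*e[0],.078))
E
```

```text
9.8 [0.5245 0.0607 0.1707] [3.1214 0.3517 0.017 ] 0.523950117720744
cover z 0.07434025791768964
flange z 0.07928629981397088 5100
flange box-aligned lo hi [ 0.49855486 -0.07692602] [ 0.55186509 -0.03361838] [0.05331024 0.04330764]
flange centre [0.52417541 0.06146966]
rib size [0.03332242 0.01354887] ctr [0.52452138 0.06164303] z 0.10310525966343251
collar ((500.8210754394531, 241.16162109375), (37.83352279663086, 42.14256286621094), 61.46406936645508) [ 0.5469525  -0.03622249  0.078     ]
```

The flange is still flush with the gripper off: its top sits 4.95 mm above the cover. Now to the rack.

>>> jog_arm:
  motion:
    - {"dx": 0.2,"dy": -2.0,"dz": 3.0,"turn": 0}
    - {"dx": 0.3,"dy": -3.5,"dz": 2.0,"turn": 0}
    - {"dx": 0.3,"dy": -3.5,"dz": 2.0,"turn": 0}
    - {"dx": 0.3,"dy": -3.5,"dz": 2.0,"turn": 0}
    - {"dx": 0.3,"dy": -4.0,"dz": 0,"turn": 0}
    - {"dx": 0.3,"dy": -4.0,"dz": 0,"turn": 0}
    - {"dx": 0.3,"dy": -4.0,"dz": 0,"turn": -0.01}
    - {"dx": 0.2,"dy": -4.0,"dz": 0,"turn": 0}
    - {"dx": 0,"dy": -3.0,"dz": 0,"turn": 0}
    - {"dx": 0,"dy": -2.0,"dz": 0,"turn": 0}
    - {"dx": 0,"dy": 0,"dz": 0,"turn": 0}
    - {"dx": 0,"dy": 0,"dz": 0,"turn": 0}

```text
time: 10.85
tool_pos: [0.5412, -0.2753, 0.2522]
tcp_rot: [-3.122, -0.332, 0.003]
wrist_force: [-0.9, 0.2, 0.1]
width: 0.529
```

```bash
python3 w.py w8; cat > o.py <<'E'
from h import *
import sys
D=np.load(sys.argv[1]+".npz"); p,d,f=D["p"],D["d"],float(D["f"]); i={k:D[k] for k in("R","t","cx","cy")}
W=cloud(d,i,f); hsv=cv2.cvtColor(p,cv2.COLOR_RGB2HSV); H,S,V=[hsv[...,k].astype(int) for k in range(3)]
m=(d>0)&(W[...,2]>.15)&(W[...,2]<.205)&(abs(W[...,0]-.49)<.09)&(abs(W[...,1]+.285)<.05)
nb,l,st,c=cv2.connectedComponentsWithStats(m.astype(np.uint8))
for k in range(1,nb):
    if st[k,4]>60:
        q=W[l==k]; zt=np.percentile(q[:,2],97); t=q[q[:,2]>zt-.006]; print(c[k].round(),st[k,4],"top z",zt,"ctr",t.mean(0),p[l==k].mean(0).round())
E
python3 o.py w8
```

```text
10.85 [ 0.5412 -0.2753  0.2522] [-3.1219 -0.3321  0.0035] 0.5292000958236384
[326. 235.] 1407 top z 0.18511195654751664 ctr [ 0.54656367 -0.27374709  0.18335117] [225. 124.   3.]
[325. 330.] 1005 top z 0.19270194827963205 ctr [ 0.49337196 -0.28463497  0.19045192] [207. 153.  51.]
[324. 410.] 1075 top z 0.1921890500023173 ctr [ 0.44064623 -0.29545342  0.18955806] [134. 100.  88.]
```

View pics/w8.png

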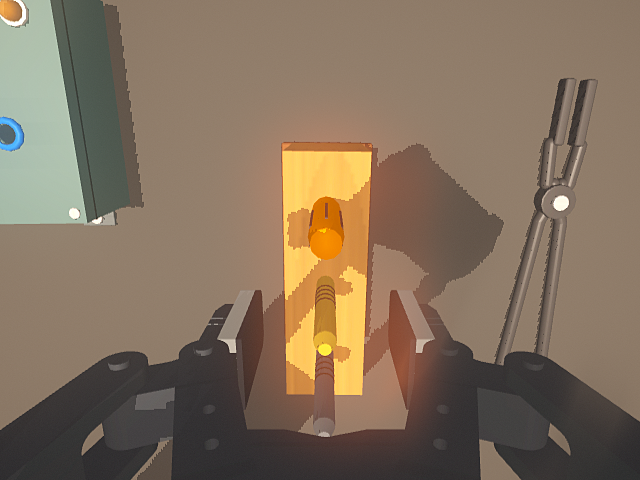

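The orange handle is at (326,240) between the jaws and measures (0.546, -0.274) with its top at z 0.185, as expected. Descending.

>>> jog_arm:
  motion:
    - {"dx": 0.4,"dy": 0.1,"dz": -1.0,"turn": 0}
    - {"dx": 0,"dy": 0,"dz": -2.0,"turn": 0}
    - {"dx": 0,"dy": 0,"dz": -2.5,"turn": 0}
    - {"dx": 0,"dy": 0,"dz": -2.5,"turn": 0}
    - {"dx": 0,"dy": 0,"dz": -2.2,"turn": 0}
    - {"dx": 0,"dy": 0,"dz": -1.5,"turn": 0}
    - {"dx": 0,"dy": 0,"dz": -0.5,"turn": 0}
    - {"dx": 0,"dy": 0,"dz": 0,"turn": 0}
    - {"dx": 0,"dy": 0,"dz": 0,"turn": 0}
    - {"dx": 0,"dy": 0,"dz": 0,"turn": 0}

```text
time: 11.73
tool_pos: [0.5473, -0.2736, 0.1335]
tcp_rot: [3.122, 0.337, 0.003]
wrist_force: [0.6, -0.9, -0.1]
width: 0.531
```

>>> jog_arm:
  motion:
    - {"dx": 0,"dy": 0,"dz": 0,"turn": 0}
    - {"dx": 0,"dy": 0,"dz": 0,"turn": 0}
    - {"dx": 0,"dy": 0,"dz": 0,"turn": 0}
    - {"dx": 0,"dy": 0,"dz": 0,"turn": 0}
    - {"dx": 0,"dy": 0,"dz": 0,"turn": 0}
    - {"dx": 0,"dy": 0,"dz": 0,"turn": 0}
    - {"dx": 0,"dy": 0,"dz": 0,"turn": 0}
  fingers: 0
  grip_force: 70

```text
time: 12.32
tool_pos: [0.5471, -0.2741, 0.1337]
tcp_rot: [3.122, 0.336, 0.004]
wrist_force: [-1.2, 1.3, 6.1]
width: 0.215
```

>>> jog_arm:
  motion:
    - {"dx": 0,"dy": 0,"dz": 0.5,"turn": 0}
    - {"dx": 0,"dy": 0,"dz": 1.0,"turn": 0}
    - {"dx": 0,"dy": 0,"dz": 1.5,"turn": 0}
    - {"dx": 0,"dy": 0,"dz": 1.5,"turn": 0}
    - {"dx": 0,"dy": 0,"dz": 1.5,"turn": 0}
    - {"dx": 0,"dy": 0,"dz": 1.5,"turn": 0}
    - {"dx": 0,"dy": 0,"dz": 1.5,"turn": 0}
    - {"dx": 0,"dy": 0,"dz": 1.0,"turn": 0}
    - {"dx": 0,"dy": 0,"dz": 1.0,"turn": 0}
    - {"dx": 0,"dy": 0,"dz": 0,"turn": 0}
    - {"dx": 0,"dy": 0,"dz": 0,"turn": 0}

```text
time: 13.23
tool_pos: [0.5463, -0.2738, 0.2424]
tcp_rot: [3.123, 0.336, 0.001]
wrist_force: [0.6, 0.5, -0.9]
width: 0.215
```

>>> jog_arm:
  motion:
    - {"dx": 0,"dy": 2.0,"dz": 0,"turn": 0}
    - {"dx": 0,"dy": 3.5,"dz": 0,"turn": 0}
    - {"dx": 0,"dy": 3.5,"dz": 0,"turn": 0}
    - {"dx": 0,"dy": 3.5,"dz": 0,"turn": 0}
    - {"dx": 0,"dy": 3.5,"dz": 0,"turn": 0}
    - {"dx": 0,"dy": 3.5,"dz": 0,"turn": 0}
    - {"dx": 0,"dy": 2.5,"dz": 0,"turn": 0}
    - {"dx": 0,"dy": 1.6,"dz": -1.0,"turn": 0}
    - {"dx": 0,"dy": 0,"dz": -1.5,"turn": 0}
    - {"dx": 0,"dy": 0,"dz": -0.5,"turn": 0}
    - {"dx": 0,"dy": 0,"dz": 0,"turn": 0}
    - {"dx": 0,"dy": 0,"dz": 0,"turn": 0}

```text
time: 14.23
tool_pos: [0.5454, -0.0379, 0.2109]
tcp_rot: [-3.123, -0.335, 0.004]
wrist_force: [0.0, -0.1, -0.7]
width: 0.214
```

```bash
python3 w.py w9; python3 - <<'E'
from h import *
for n in("side","top"):
    p,d,i,f=cam(n); np.savez(n+"9.npz",p=p,d=d,R=i["R"],t=i["t"],cx=i["cx"],cy=i["cy"],f=f)
    if n=="side": a=cv2.resize(p[120:270,230:430],None,fx=2,fy=2,interpolation=cv2.INTER_NEAREST)
    else: b=cv2.resize(p[180:330,250:450],None,fx=2,fy=2,interpolation=cv2.INTER_NEAREST)
w=cv2.imread("pics/w9.png")[...,::-1]
out=np.hstack([a,b]); out=np.vstack([out,w[100:400,:400].repeat(1,0)[:300] if 0 else cv2.resize(w[80:380],(800,375))[:300]])
save("c9",out)
E
```

```text
14.2333 [ 0.5454 -0.0379  0.2109] [-3.1233 -0.3354  0.0037] 0.21387689245152303
```

View pics/c9.png

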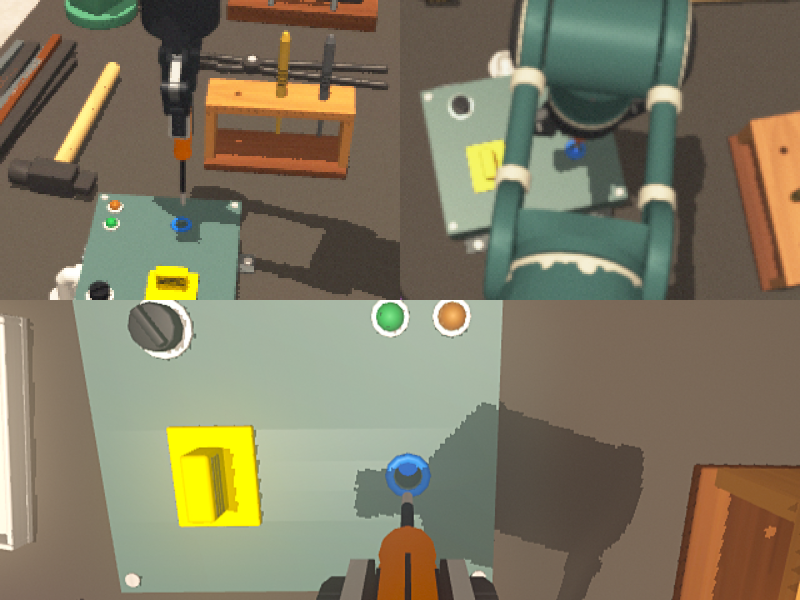

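The side view (top left) shows the blade tip just above the blue collar. In the wrist view the tip, near (326,235), lines up with the collar, near (326,219). I'll triangulate the tip and the collar across both views.

```bash
cat > t.py <<'E'
from h import *
import sys
def L(n):
    D=np.load(n+".npz"); return D["p"],D["d"],{k:D[k] for k in("R","t","cx","cy")},float(D["f"])
w=L(sys.argv[1]); s=L(sys.argv[2])
def line(c,u):
    i,f=c[2],c[3]; R=i["R"]; o=-R.T@i["t"]; r=R.T@np.array([(u[0]-i["cx"])/f,(u[1]-i["cy"])/f,1]); return o,r/np.linalg.norm(r)
def tri(u1,u2):
    A=np.zeros((3,3));b=np.zeros(3)
    for c,u in((w,u1),(s,u2)):
        o,r=line(c,u); P=np.eye(3)-np.outer(r,r); A+=P;b+=P@o
    X=np.linalg.solve(A,b); return X,[np.linalg.norm((np.eye(3)-np.outer(r,r))@(X-o)) for o,r in(line(w,u1),line(s,u2))]
def collar(c):
    hsv=cv2.cvtColor(c[0],cv2.COLOR_RGB2HSV); H,S,V=[hsv[...,k].astype(int) for k in range(3)]
    b=((H>100)&(H<125)&(S>130)&(V>50)).astype(np.uint8)
    if c is s: b[:, :300]=0; b[:,350:]=0
    k=max(cv2.findContours(b,0,2)[0],key=cv2.contourArea); e=cv2.fitEllipse(cv2.convexHull(k)); return e
ew,es=collar(w),collar(s); print("collar w",ew,"s",es)
print("on plane w",ray(w[2],w[3],*ew[0],.078).round(4),"s",ray(s[2],s[3],*es[0],.078).round(4),"tri",tri(ew[0],es[0]))
if len(sys.argv)>3:
    a=list(map(float,sys.argv[3:7])); print("tip",tri(a[:2],a[2:]))
    print("tip if z given", [ray(c[2],c[3],*u,float(sys.argv[7])).round(4) for c,u in((w,a[:2]),(s,a[2:]))])
W=w[0]; S=s[0]
print("wrist around tip rows"); print(W[222:250:2,318:336].sum(2)//3)
print(S[206:240,314:332].sum(2)//3)
E
python3 t.py w9 side9 325.8 234 321.8 221.5 .107
```

```text
collar w ((325.9190368652344, 219.8953857421875), (34.472042083740234, 35.46050262451172), 97.14910125732422) s ((320.31414794921875, 231.72616577148438), (7.545082092285156, 10.330944061279297), 86.76335906982422)
on plane w [ 0.5471 -0.0375  0.078 ] s [ 0.5463 -0.037   0.078 ] tri (array([ 0.54672069, -0.03764869,  0.0772093 ]), [np.float64(0.00023488932148485377), np.float64(0.0002348893214847727)])
tip (array([ 0.54457526, -0.0384441 ,  0.10796386]), [np.float64(0.0014678903637810904), np.float64(0.0014678903637811611)])
tip if z given [array([ 0.5456, -0.0377,  0.107 ]), array([ 0.5438, -0.0406,  0.107 ])]
wrist around tip rows
[[ 82  82  82  83  81  83  81  81  81  80  81  81  81  81  82  80  79  78]
 [ 79  82  83  80  83  81  82  83  83  82  83  82  83  80  81  81  78  81]
 [ 89  80  80  81  80  82  82  81  82  82  81  82  82  81  79  78  87  99]
 [ 95  96  91  80  81  81  81  82  80  81  79  79  79  78  89  95 102 119]
 [122 114 102 109 100  95  92  93  92  91  92  94 106 105 110 118 118 117]
 [119 123 122 122 123 124 115 116 113 108 115 123 122 120 120 117 119 116]
 [115 118
[... 2442 characters left out ...]
 83  82  80  83  81  81]
 [140 138 151 142  93  65  69  62  62  82  96  95  85  82  81  85  87 136]
 [136 117 150 117  68  63  65  63  63  73 103  99  82  80  82  91 135 140]
 [139 124 142 150 105  69  70  69  82 100 101  88  82  85  80  92 140 139]
 [140 137 119 138 143  99  98 105 101  98  90  79  84  82  83  86 140 139]
 [139 140 138 126 114  88  92  91  84  82  84  80  85  84  82  90 142 139]
 [140 139 139 135  87  84  82  86  81  82  82  82  80  81  83  89 138 141]
 [139 139 136 138 131  83  82  83  80  83  82  85  81  83  82  91 140 141]
 [139 141 141 135  88  83  82  82  83  82  83  84  81  82  83  89 140 141]
 [142 142 140 134  81  80  78  82  85  81  82  83  82  80  84  84  95 140]]
```

```bash
sed -i '/^W=w/,$d' t.py; python3 t.py w9 side9 325.7 233 321.1 222 .107 | tail -2
```

```text
tip (array([ 0.54544981, -0.03798297,  0.10690629]), [np.float64(0.0008250740338806015), np.float64(0.0008250740338804067)])
tip if z given [array([ 0.5462, -0.0375,  0.107 ]), array([ 0.5448, -0.0385,  0.107 ])]
```

>>> jog_arm:
  motion:
    - {"dx": 0.12,"dy": 0.06,"dz": -0.5,"turn": 0}
    - {"dx": 0,"dy": 0,"dz": -1.0,"turn": 0}
    - {"dx": 0,"dy": 0,"dz": -0.6,"turn": 0}
    - {"dx": 0,"dy": 0,"dz": 0,"turn": 0}
    - {"dx": 0,"dy": 0,"dz": 0,"turn": 0}

```text
time: 14.8
tool_pos: [0.5465, -0.037, 0.1898]
tcp_rot: [-3.123, -0.336, 0.003]
wrist_force: [-0.6, 0.3, -1.0]
width: 0.216
```

```bash
python3 w.py w10; python3 - <<'E'
from h import *
p,d,i,f=cam("side"); np.savez("side10.npz",p=p,d=d,R=i["R"],t=i["t"],cx=i["cx"],cy=i["cy"],f=f)
a=cv2.resize(p[195:255,290:350],(400,400),interpolation=cv2.INTER_NEAREST)
w=cv2.imread("pics/w10.png")[...,::-1]
save("c10",np.hstack([a,cv2.resize(w[190:270,286:366],(400,400),interpolation=cv2.INTER_NEAREST)]))
E
```

```text
14.8 [ 0.5465 -0.037   0.1898] [-3.123  -0.3359  0.0034] 0.2158814240357771
```

View pics/c10.png

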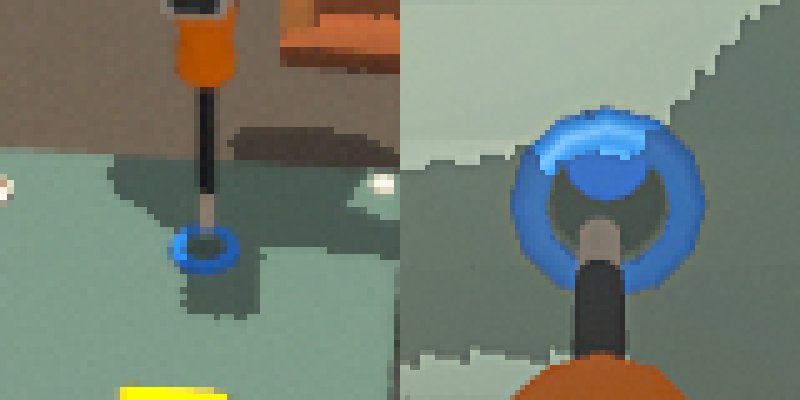

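```bash
python3 t.py w10 side10 326 234.8 321.05 229 .086
```

```text
collar w ((327.1007080078125, 230.00010681152344), (36.99471664428711, 38.46537780761719), 93.13267517089844) s ((320.3241271972656, 231.76463317871094), (7.3965744972229, 10.411005020141602), 86.734375)
on plane w [ 0.5472 -0.0375  0.078 ] s [ 0.5462 -0.0369  0.078 ] tri (array([ 0.54674051, -0.03768153,  0.07702835]), [np.float64(0.000270290577463494), np.float64(0.0002702905774632935)])
tip (array([ 0.54550282, -0.03746793,  0.08589235]), [np.float64(0.0008851119855388428), np.float64(0.0008851119855388278)])
tip if z given [array([ 0.5463, -0.037 ,  0.086 ]), array([ 0.5448, -0.038 ,  0.086 ])]
```

Tip and collar agree within about 1.2 mm, against a 4.4 mm margin. Lowering into the hole.

>>> jog_arm:
  motion:
    - {"dx": 0.1,"dy": 0,"dz": -0.4,"turn": 0}
    - {"dx": 0,"dy": 0,"dz": -0.8,"turn": 0}
    - {"dx": 0,"dy": 0,"dz": -0.8,"turn": 0}
    - {"dx": 0,"dy": 0,"dz": -0.4,"turn": 0}
    - {"dx": 0,"dy": 0,"dz": 0,"turn": 0}
    - {"dx": 0,"dy": 0,"dz": 0,"turn": 0}
    - {"dx": 0,"dy": 0,"dz": 0,"turn": 0}

```text
time: 15.48
tool_pos: [0.5484, -0.037, 0.167]
tcp_rot: [3.124, 0.336, -0.0]
wrist_force: [-0.6, -0.2, -0.5]
width: 0.218
```

>>> jog_arm:
  motion:
    - {"dx": 0,"dy": 0,"dz": -0.5,"turn": 0}
    - {"dx": 0,"dy": 0,"dz": -0.4,"turn": 0}
    - {"dx": 0,"dy": 0,"dz": -0.2,"turn": 0}
    - {"dx": 0,"dy": 0,"dz": 0,"turn": 0}
    - {"dx": 0,"dy": 0,"dz": 0,"turn": 0}
    - {"dx": 0,"dy": 0,"dz": 0,"turn": 0}

```text
time: 15.98
tool_pos: [0.5485, -0.037, 0.1563]
tcp_rot: [3.124, 0.336, 0.0]
wrist_force: [-0.9, 0.4, 1.1]
width: 0.216
```

>>> jog_arm:
  motion:
    - {"dx": 0,"dy": 0,"dz": -0.1,"turn": 0}
    - {"dx": 0,"dy": 0,"dz": -0.1,"turn": 0}
    - {"dx": 0,"dy": 0,"dz": 0,"turn": 0}
    - {"dx": 0,"dy": 0,"dz": 0,"turn": 0}
    - {"dx": 0,"dy": 0,"dz": 0,"turn": 0}

```text
time: 16.4
tool_pos: [0.5485, -0.037, 0.1542]
tcp_rot: [3.123, 0.336, 0.001]
wrist_force: [0.2, -0.1, 3.4]
width: 0.217
```

>>> jog_arm:
  motion:
    - {"dx": 0,"dy": 0,"dz": -0.1,"turn": 0}
    - {"dx": 0,"dy": 0,"dz": -0.1,"turn": 0}
    - {"dx": 0,"dy": 0,"dz": 0,"turn": 0}
    - {"dx": 0,"dy": 0,"dz": 0,"turn": 0}
    - {"dx": 0,"dy": 0,"dz": 0,"turn": 0}

```text
time: 16.82
tool_pos: [0.5485, -0.037, 0.1521]
tcp_rot: [3.124, 0.336, 0.0]
wrist_force: [0.3, -0.7, 4.6]
width: 0.215
```

>>> jog_arm:
  motion:
    - {"dx": 0,"dy": 0,"dz": -0.1,"turn": 0}
    - {"dx": 0,"dy": 0,"dz": -0.1,"turn": 0}
    - {"dx": 0,"dy": 0,"dz": 0,"turn": 0}
    - {"dx": 0,"dy": 0,"dz": 0,"turn": 0}
    - {"dx": 0,"dy": 0,"dz": 0,"turn": 0}

```text
time: 17.23
tool_pos: [0.5489, -0.037, 0.1512]
tcp_rot: [3.123, 0.336, 0.002]
wrist_force: [-1.5, 0.6, 8.2]
width: 0.214
```

>>> jog_arm:
  motion:
    - {"dx": 0,"dy": 0,"dz": -0.1,"turn": 0}
    - {"dx": 0,"dy": 0,"dz": 0,"turn": 0}
    - {"dx": 0,"dy": 0,"dz": 0,"turn": 0}
    - {"dx": 0,"dy": 0,"dz": 0,"turn": 0}
    - {"dx": 0,"dy": 0,"dz": 0,"turn": 0}

```text
time: 17.65
tool_pos: [0.5492, -0.037, 0.1511]
tcp_rot: [3.123, 0.336, 0.003]
wrist_force: [-2.4, 0.3, 11.2]
width: 0.213
```

```bash
python3 w.py w11; sleep 0; python3 b.py w11 .08; python3 - <<'E'
from h import *
p,d,i,f=cam("side"); w=cv2.imread("pics/w11.png")[...,::-1]
save("c11",np.hstack([cv2.resize(p[150:310,240:400],(400,400)),cv2.resize(w[80:400,110:430],(400,400))]))
s=bot.read_state(); print(s["time"],s["tool_pos"],s["wrist_force"],s["width"])
E
```

```text
17.65 [ 0.5492 -0.037   0.1511] [3.1234 0.3361 0.0032] 0.2130219377500765
cover z 0.07434986190140161
flange z 0.07929857628657466 5285
flange box-aligned lo hi [ 0.49872241 -0.07745237] [ 0.55190945 -0.03373794] [0.05318705 0.04371444]
flange centre [0.52428969 0.06116436]
rib size [0.03294849 0.01403947] ctr [0.52494218 0.06087861] z 0.10301611925073835
17.75 [ 0.54922182 -0.03701165  0.15106363] [-2.83386655  0.70758733 12.09696454] 0.2207550164011267
```

View pics/c11.png

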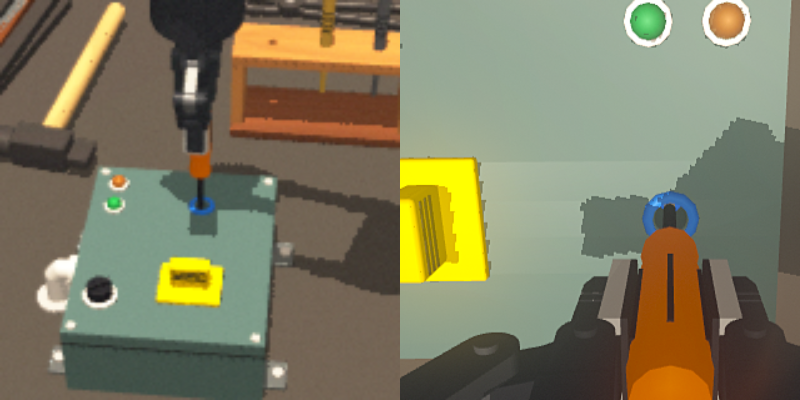

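The blade is inside the blue collar and the flange is still flush. The spring-force profile and a hard stop after about 5 mm of travel fit a fully pressed button. Handing in.

```bash
python3 -c "
from workcell import bot
print(bot.finish_job())"
```

```text
the job is handed in; nothing more can be done
None
```

The timer module is fully home and the screwdriver is holding the reset button down. I handed the job in at about 17.8 s of robot time; no verdict was reported.

- **Timer module:** I took the larger yellow module from the tray and pushed it into the bay until it hit a hard stop at 21 N. After I released it, its flange top measured 4.95 mm above the cover (5 mm is flush), and it measured the same again at the end.
- **Reset button:** After the module was home, I drew the orange screwdriver from the rack and lowered its blade through the blue collar. The force rose from about 1 to 5 N over about 5 mm, then hit a hard stop. The last reading was about 12 N with the screwdriver still gripped.
- **Not confirmed directly:** The button's travel comes from the force and the arm's height, because the cameras cannot see into the hole once the blade is in it.
- **Disagreement between checks:** The side and wrist cameras and the arm's own position reading differed by 1–3 mm. The blade has 4.4 mm of clearance in the hole, and sideways forces stayed below 3 N while pressing.
- **Refused moves:** Two move calls were refused for missing fields and moved nothing.

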